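# Find the loose bolt and hold its cap open

### The arm

A 6-joint arm with a two-finger parallel gripper is mounted at the origin on the work surface. World frame = base frame: x ahead of the robot, y to its left, z up, the work surface at z = 0. Lengths are in m, angles in rad, forces in N, time in s.
With the tool pointing down it reaches from about 0.325 to 0.775 m from the base axis. Payload 5.5 kg.
Tool frame: the origin (TCP) lies midway between the tips of the shut fingers; the grasp point (between the pads) lies 19 mm behind it; x points along the fingers, y is the direction in which the jaws open and shut, and the axes are right-handed (so a half turn about x gives the same grasp; the last joint's range is limited). The gripper opens to 88 mm and grips with 3 to 60 N. Pads are 20 mm wide; open, the fingers measure 115 mm over their backs; the gripper's body (75 mm by 178 mm) begins 61 mm behind the grasp point.
Start: joints at [1.23, 0.091, 1.231, -0, 1.82, -0.057], TCP at [0.168, 0.576, 0.223] pointing down, gripper open.
Joint ranges: [-2.87, 2.87], [-0.86, 2.18], [0.17, 2.46], [-1.51, 4.65], [0.06, 2.69], [-2.65, 2.65]. Speed limits (rad/s): [2.57, 2.57, 3.01, 3.14, 3.14, 3.14].

### API

Orientations are given as a unit quaternion [x, y, z, w].
In Python, from workcell import * gives the robot as it stands. The module is installed in compiled form; this text tells all that it offers.
- The arm moves only by the tool jog_arm, never from a script. Its argument "commands" is a list of rows, each a list of 2 entries, a list of its own where there are three numbers: the shift along the world's x, y, z scaled (see below), then the turn, a rotation vector about the world's x, y, z scaled (see below). A call has 1 to 20 rows; each row is the pose to reach, as a shift and turn from the pose measured when the call began, turning the shorter way round; what a row does not reach only later rows make up. The controller multiplies each number of a shift by 200 mm and each number of a turn by pi rad. A row lasts 1/10 s, in which the tool goes at most 50 mm and 8.59 degrees, less where a joint would pass 70% of its speed; a pose out of reach is approached as far as the arm can. A call with a number of a shift or a turn outside -1 to 1 is refused whole. A call with a gripper value outside its range is refused whole. "jaw" is the opening, from 0 (shut) to 1 (fully open), set as the call begins (left out, the last holds). The fingers move at their own pace and stop on an object; "force" is the grip in N (left out, the last holds). Time passes only in rows, so rows that repeat a pose let the fingers close. It gives the time, the measured TCP pose, the force and the opening at its end, in the units of the state.
- sense(): the state, without advancing time (a new reading comes with each control period).
- snapshot(name): name is "scene" or "top"; returns the picture (420x560x3 uint8, blue, green, red); there is no depth.
- calibration(name): a dict with "fovy" (degrees; the focal length in pixels is half the picture's height over the tangent of half this angle, whatever the lens; pixels are square), "cx", "cy" (the principal point, pixels), "world_from_camera" (4x4, takes a point from camera to world coordinates). Camera axes: x right, y up, looking along -z (the intrinsics and any distortion apply to the point x, -y, -z); pixel columns grow to the right and rows downward; lengths in m; the calibration is good to about 2 mm. A picture is of the moment at which its call begins. calibration takes no time and is no camera call.
- job_done(): hands the job in, once; it reports no verdict.
Trained networks look in the newest picture that a camera, given by its name, has taken for a name from the list of things; names that differ only in an ending like _2 or _b are one class to them, and where a whole thing is asked for, a point or a joint stands for the part that bears it (a point fixed in the world has none). Each returns a list of dicts, best first, with "conf" (0 to 1); they miss things now and then, are a little off and sometimes report something else, mostly with a low value. They report only what shows in the picture. A call takes as long as a camera call.
- find_in(label, camera): "box" ([left, top, right, bottom] in pixels, round what is visible of it).
- outline_of(label, camera): "pixels" (420x560 bool, what is visible of it) and "box" ([left, top, right, bottom] in pixels, round what is visible of it).
- tip_of(label, camera): "at" ([row, column] in pixels: a listed point, or the origin of a listed thing).
The state is a dict: "clock": time; "q": joint angles; "qvel": joint speeds; "effort": joint torques, N m; "position": TCP position; "ee_rot": TCP orientation; "contact_force": force on the tool from outside, world axes, zero at the start; "wrist_torque": the same for the moment, N m; "finger_gap": opening from 0.0 (shut) to 1.0 (fully open).
Only numpy, scipy, OpenCV 4.12 (cv2) and the standard library are available. Lean on these libraries where they do the work, as an engineer would, in place of code of your own. Each camera call takes 0.05 s, during which the arm holds its last target.

### The job

Going along the row from left to right (seen from the robot), tap the end of each of the three capped bolts on the galvanised frame, without hammering it, to find the loose one, which drops under the tap. Then lift the loose bolt's hinged cap by its tab to at least 60 degrees and finish while still holding it open there, so that a workmate can get a spanner on the nut: the cap springs shut if let go. Keep the other two caps shut and leave everything else on the bench where it is.

Things in the scene. Friction and masses are not known exactly. Their poses are not given: they have to be found in the camera images.
- frame: galvanised frame corner on the bench, fixed: a 60 x 60 mm square tube (rail), 500 mm long along its y, a tube stub from its middle to its +x, an 8 mm gusset plate on top (plate top 68 mm above the bench, bare rail 60). Origin under the rail's middle. +y: the left end seen from the robot. The three capped bolts stand on the rail's middle line at about y = +95, 0, -95 mm here (within 7 mm)
- bolt_a: black base of one of three alike bolts, each under a hinged cap 58 mm across, 31 mm high; its place in the row is drawn anew: go by position. Origin on the bolt's axis, 0 to 4 mm above the gusset plate; -x points to the cap's tab; hinge along y, at x = +33, z = 14 mm
- end_a: this bolt's upper end: a steel rod 16 mm across standing 10 mm out of a 28 mm hole in its shut cap's top (a dust ring hides the nut). Origin at the middle of its flat tip, 41 mm above the base's origin: tap here, downward. Unseen, one of the three is loose: pushed with about 4 N it drops 6 mm and stays down; the others do not give
- drop_a (a joint): how far this bolt has dropped: 0 as found; 0.006 m for the loose bolt once tapped fully down; a tight bolt stays at 0. Its cap and base do not move with it
- cap_a_tab (a point): grip point on the thumb tab of bolt_a's cap, mid-thickness, 43 mm from the bolt's axis and 14 mm outside the cap's rim, 77 mm from the hinge axis. Tab: 18 mm wide along the hinge, 6 mm thick, 20 mm out from the rim; it overhangs the rail's near edge, with free space below
- cap_a (a joint): opening of bolt_a's cap: 0 shut, 1.57 upright, stop at 1.75 rad. The tab goes up and over, away from the robot. Sprung: 0.6 N at the tab to start, 1.6 N at 1.2 rad; snaps shut when let go
- bolt_b: black base of one of three alike bolts, each under a hinged cap 58 mm across, 31 mm high; its place in the row is drawn anew: go by position. Origin on the bolt's axis, 0 to 4 mm above the gusset plate; -x points to the cap's tab; hinge along y, at x = +33, z = 14 mm
- end_b: this bolt's upper end: a steel rod 16 mm across standing 10 mm out of a 28 mm hole in its shut cap's top (a dust ring hides the nut). Origin at the middle of its flat tip, 41 mm above the base's origin: tap here, downward. Unseen, one of the three is loose: pushed with about 4 N it drops 6 mm and stays down; the others do not give
- drop_b (a joint): how far this bolt has dropped: 0 as found; 0.006 m for the loose bolt once tapped fully down; a tight bolt stays at 0. Its cap and base do not move with it
- cap_b_tab (a point): grip point on the thumb tab of bolt_b's cap, mid-thickness, 43 mm from the bolt's axis and 14 mm outside the cap's rim, 77 mm from the hinge axis. Tab: 18 mm wide along the hinge, 6 mm thick, 20 mm out from the rim; it overhangs the rail's near edge, with free space below
- cap_b (a joint): opening of bolt_b's cap: 0 shut, 1.57 upright, stop at 1.75 rad. The tab goes up and over, away from the robot. Sprung: 0.6 N at the tab to start, 1.6 N at 1.2 rad; snaps shut when let go
- bolt_c: black base of one of three alike bolts, each under a hinged cap 58 mm across, 31 mm high; its place in the row is drawn anew: go by position. Origin on the bolt's axis, 0 to 4 mm above the gusset plate; -x points to the cap's tab; hinge along y, at x = +33, z = 14 mm
- end_c: this bolt's upper end: a steel rod 16 mm across standing 10 mm out of a 28 mm hole in its shut cap's top (a dust ring hides the nut). Origin at the middle of its flat tip, 41 mm above the base's origin: tap here, downward. Unseen, one of the three is loose: pushed with about 4 N it drops 6 mm and stays down; the others do not give
- drop_c (a joint): how far this bolt has dropped: 0 as found; 0.006 m for the loose bolt once tapped fully down; a tight bolt stays at 0. Its cap and base do not move with it
- cap_c_tab (a point): grip point on the thumb tab of bolt_c's cap, mid-thickness, 43 mm from the bolt's axis and 14 mm outside the cap's rim, 77 mm from the hinge axis. Tab: 18 mm wide along the hinge, 6 mm thick, 20 mm out from the rim; it overhangs the rail's near edge, with free space below
- cap_c (a joint): opening of bolt_c's cap: 0 shut, 1.57 upright, stop at 1.75 rad. The tab goes up and over, away from the robot. Sprung: 0.6 N at the tab to start, 1.6 N at 1.2 rad; snaps shut when let go
- washer: loose steel washer, 44 mm across, 4 mm thick, lying on the rail near its left end; leave it. Origin under its centre
- spare_bolt: loose bolt standing on its head (30 mm across flats, 58 mm tall) on the rail near its right end; leave it. Origin under its centre
- socket: wrench socket, 39 mm across, 52 mm tall, standing on the gusset plate over the stub, behind the middle bolt; leave it. Origin under its centre
- wrench: wrench 240 mm long lying on the bench to the left; leave it. Its x axis runs along it, origin at its middle on the bench
- cleaner: bottle, 72 mm across, 200 mm tall, on the bench beyond the right end of the rail; leave it. Origin under its centre
- magnet: flat welding magnet 85 x 85 x 16 mm on the bench to the right; leave it. Origin under its centre
- tin: tin 90 mm across, 100 mm tall, on the bench beyond the left end of the rail; leave it. Origin under its centre

How it is judged:
By the outcome, as a careful person would: the job done as asked, in the order asked, and still so for the second after the job is handed in, while the arm keeps its last pose, push and grip.
It also fails if it takes over 40 s, if anything falls off the work surface, if the arm or the gripper's body presses on something with over 40 N, if the wrist force passes 120 N, or if a joint passes its speed limit or range.

## Working session

There is one attempt and no reset: what is moved stays moved. The work goes in short steps, Python scripts to look and compute and a tool call to move; the robot and the scene stay as the last step left them, time stands still between calls to the robot, and variables do not carry over. Pictures are saved under pics/ and viewed, and the job is handed in when it is done.

Besides the shell and the picture viewer there is one more tool, called after "Emit:" as name([rows], argument=value, ...), one row to a line, values as JSON. jog_arm: Moves the arm, as the interface text tells. Shifts and turns lie within -1 to 1; 1 stands for 200 mm of shift or pi rad of turn. Its arguments: {"type":"object","properties":{"commands":{"type":"array"},"jaw":{"type":"number"},"force":{"type":"number"}},"required":["commands"]}

```bash
mkdir -p pics
python3 - <<'E'
from workcell import *
import cv2
s=sense();print(s)
for n in("scene","top"):
    cv2.imwrite(f"pics/{n}0.png",snapshot(n));print(n,calibration(n))
for l in("end_a","cap_a_tab","bolt_a"):
  for n in("scene","top"):
    print(l,n,[(d['at'],round(d['conf'],2)) for d in tip_of(l,n)])
E
```

```text
{'clock': 0.0, 'q': array([ 1.23027381e+00,  9.18251490e-02,  1.23187203e+00, -9.68810712e-06,
        1.81980726e+00, -5.67036601e-02]), 'qvel': array([-0.00185436,  0.00026474, -0.00017054,  0.00064983,  0.00138096,
        0.00071206]), 'effort': array([-6.36934492e-04, -4.46447575e+01, -4.06445253e+01,  6.98199752e-02,
        2.91231042e-02, -1.51226232e-04]), 'position': array([0.16792075, 0.57571025, 0.2215349 ]), 'ee_rot': array([ 0.09934617,  0.70012843, -0.10067273,  0.69986821]), 'contact_force': array([ 0.50671913,  0.48481722, -0.47074296]), 'wrist_torque': array([ 0.03638378, -0.03374737,  0.05205064]), 'finger_gap': 0.9975895688798436}
scene {'fovy': 56.77803559314827, 'cx': 273.01101124182986, 'cy': 216.03570256734392, 'world_from_camera': array([[ 0.76336678, -0.42143806,  0.48955196,  0.99867417],
       [ 0.64589937,  0.48715522, -0.5877872 , -0.57170136],
       [ 0.00922811,  0.76489852,  0.64408469,  0.69645297],
       [ 0.        ,  0.        ,  0.        ,  1.        ]])}
top {'fovy': 57.924157327631534, 'cx': 277.97000315655464, 'cy': 213.0269221091157, 'world_from_camera': array([[-9.76424736e-04,  9.94683883e-01, -1.02970963e-01,
         4.56354767e-01],
       [-9.99997379e-01, -7.57969460e-04,  2.16063018e-03,
         1.37840584e-02],
       [ 2.07109518e-03,  1.02972803e-01,  9.94682016e-01,
         1.03883940e+00],
       [ 0.00000000e+00,  0.00000000e+00,  0.00000000e+00,
         1.00000000e+00]])}
end_a scene [([207.9, 273.8], 0.69), ([193.4, 308.4], 0.65), ([227.8, 254.7], 0.57), ([212.9, 285.8], 0.57)]
end_a top [([203.7, 248.5], 0.66), ([213.4, 319.5], 0.5), ([209.7, 286.9], 0.43)]
cap_a_tab scene [([224.2, 244.2], 0.7)]
cap_a_tab top [([223.2, 247.0], 0.73), ([231.2, 318.6], 0.63)]
bolt_a scene [([238.2, 257.6], 0.96), ([221.0, 286.5], 0.96), ([209.7, 315.0], 0.9)]
bolt_a top [([212.6, 284.4], 0.98), ([207.3, 247.5], 0.64), ([215.9, 317.3], 0.63)]
```

View pics/scene0.png

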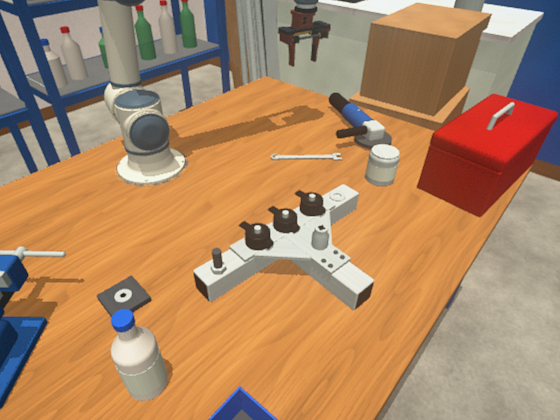

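View pics/top0.png

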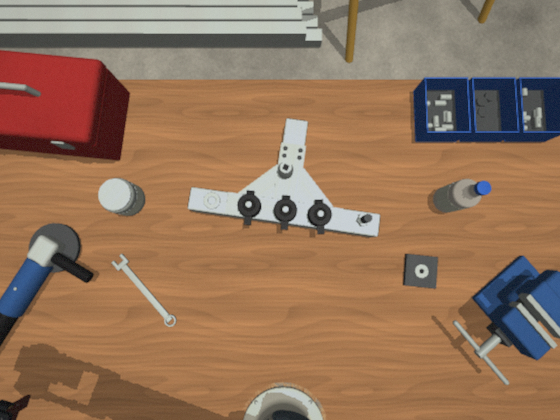

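Run:
```python
import cv2
a=cv2.imread("pics/scene0.png")[160:270,210:360];cv2.imwrite("pics/sz.png",cv2.resize(a,None,fx=5,fy=5,interpolation=2))
a=cv2.imread("pics/top0.png")[175:255,220:350];cv2.imwrite("pics/tz.png",cv2.resize(a,None,fx=6,fy=6,interpolation=2))
```

```text
(no output)
```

View pics/sz.png

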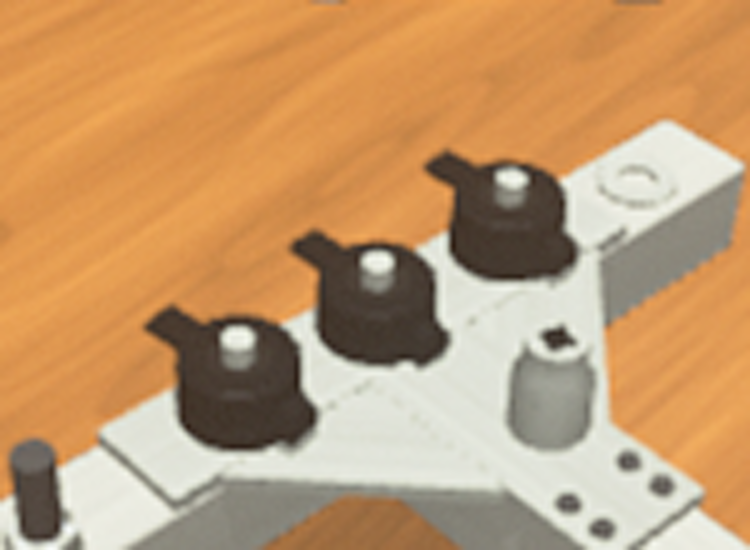

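View pics/tz.png

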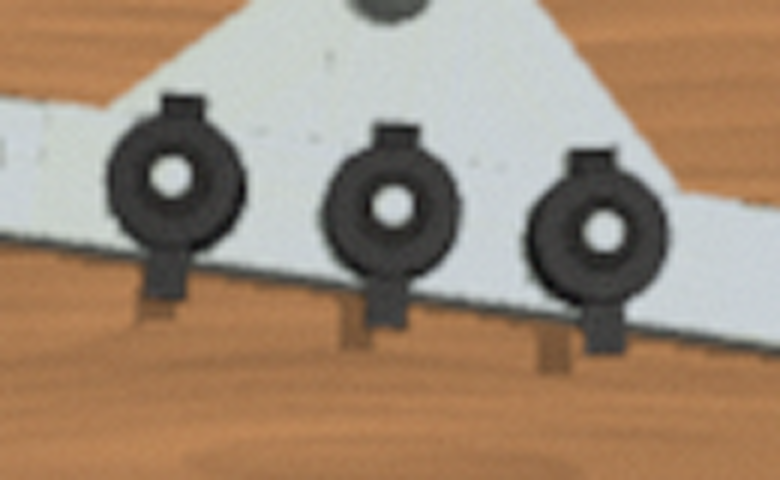

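```bash
cat > h.py <<'E'
from workcell import *
import numpy as np
def ray(n,u,v):
    c=calibration(n);f=210/np.tan(np.radians(c['fovy'])/2)
    d=np.array([(u-c['cx'])/f,-(v-c['cy'])/f,-1]);M=c['world_from_camera']
    d=M[:3,:3]@d;return M[:3,3],d/np.linalg.norm(d)
def atz(n,u,v,z):
    o,d=ray(n,u,v);return o+d*(z-o[2])/d[2]
def tri(p,q):
    A=np.zeros((3,3));b=np.zeros(3);R=[ray('top',*p),ray('scene',*q)]
    for o,d in R:
        P=np.eye(3)-np.outer(d,d);A+=P;b+=P@o
    x=np.linalg.solve(A,b);return x,[np.linalg.norm((np.eye(3)-np.outer(d,d))@(x-o)) for o,d in R]
E
python3 - <<'E'
from h import *
np.set_printoptions(precision=4,suppress=True)
T=lambda x,y:((x+.5)/6-.5+220,(y+.5)/6-.5+175)
S=lambda x,y:((x+.5)/5-.5+210,(y+.5)/5-.5+160)
rt=[(172,177),(394,207),(606,232)];rs=[(513,178),(378,261),(239,336)]
tabtip=[(164,298),(386,326),(604,353)];hin=[(184,96),(397,126),(591,150)]
for i in range(3):
    print(tri(T(*rt[i]),S(*rs[i])),atz('top',*T(*rt[i]),.111),atz('scene',*S(*rs[i]),.111))
    a=atz('top',*T(*tabtip[i]),.097);b=atz('top',*T(*hin[i]),.085);r=atz('top',*T(*rt[i]),.111)
    print('  tab',a,'hinge',b,'tabdist',np.linalg.norm((a-r)[:2]),'yaw tab-hinge',np.degrees(np.arctan2(*(b-a)[[1,0]])),'yaw rod',np.degrees(np.arctan2(*(r-a)[[1,0]])))
# frame ends top corners
for uv in [(191,188),(189,209),(380,214),(378,236)]: print(atz('top',*uv,.06))
E
```

```text
(array([0.5756, 0.0858, 0.1124]), [np.float64(0.0014745198485446465), np.float64(0.0014745198485447985)]) [0.5746 0.085  0.111 ] [0.5756 0.0885 0.111 ]
  tab [0.5258 0.089  0.097 ] hinge [0.6125 0.0821 0.085 ] tabdist 0.04893385854141247 yaw tab-hinge -4.536025339734553 yaw rod -4.726222623889056
(array([ 0.5632, -0.0055,  0.109 ]), [np.float64(0.0011068482719550554), np.float64(0.00110684827195498)]) [ 0.5621 -0.0062  0.111 ] [ 0.5655 -0.0066  0.111 ]
  tab [ 0.5142 -0.003   0.097 ] hinge [ 0.5996 -0.0081  0.085 ] tabdist 0.04810253639986564 yaw tab-hinge -3.4077101343815346 yaw rod -3.7650446335580803
(array([ 0.5523, -0.092 ,  0.1133]), [np.float64(0.0010770341201867728), np.float64(0.0010770341201868311)]) [ 0.5518 -0.093   0.111 ] [ 0.5514 -0.0894  0.111 ]
  tab [ 0.5029 -0.0932  0.097 ] hinge [ 0.5893 -0.0901  0.085 ] tabdist 0.04888166985601309 yaw tab-hinge 2.0326413035526096 yaw rod 0.17879687321842863
[0.6235 0.2386 0.06  ]
[0.5684 0.2425 0.06  ]
[ 0.5549 -0.253   0.06  ]
[ 0.4979 -0.2462  0.06  ]
```

```bash
cat >> h.py <<'E'
from scipy.spatial.transform import Rotation as R
np.set_printoptions(precision=4,suppress=True)
def target_rot(yaw_deg,tilt_deg=0,flip=1):
    # tool x down, tilted so that it points back to robot (-x') by tilt; tool y along +-hinge y
    y=R.from_euler('z',yaw_deg,degrees=True)
    t=np.radians(tilt_deg)
    X=y.apply([-np.sin(t),0,-np.cos(t)]);Y=y.apply([0,flip,0]);Z=np.cross(X,Y)
    return R.from_matrix(np.c_[X,Y,Z])
def cmd(p,rot):
    s=sense();c=R.from_quat(s['ee_rot'])
    print('pos',s['position'],'shift',(np.array(p)-s['position'])/.2,'turn',(rot*c.inv()).as_rotvec()/np.pi,'deg',np.degrees((rot*c.inv()).magnitude()))
E
python3 - <<'E'
from h import *
print(R.from_quat(sense()['ee_rot']).as_matrix())
for f in(1,-1): cmd([.575,.086,.15],target_rot(-4,0,f))
E
```

```text
[[-0.0001  0.28    0.96  ]
 [-0.0002  0.96   -0.28  ]
 [-1.     -0.0003 -0.    ]]
pos [0.168  0.576  0.2225] shift [ 2.035  -2.4499 -0.3624] turn [ 0.0001 -0.      0.0681] deg 12.260898711260788
pos [0.168  0.576  0.2225] shift [ 2.035  -2.4499 -0.3624] turn [-0.     -0.0001 -0.9319] deg 167.73911051265557
```

Emit:
jog_arm([
  [[0.175,-0.205,0],[0,0,0.017]],
  [[0.35,-0.41,0],[0,0,0.034]],
  [[0.525,-0.615,0],[0,0,0.05]],
  [[0.7,-0.82,0],[0,0,0.068]],
], jaw=0, force=20)

```text
clock: 0.8
position: [0.2986, 0.4224, 0.2225]
ee_rot: [0.024, 0.707, -0.024, 0.707]
contact_force: [0.8, 0.3, 1.1]
finger_gap: 0.674
```

Emit:
jog_arm([
  [[0.175,-0.205,0],[0,0,0]],
  [[0.35,-0.41,0],[0,0,0]],
  [[0.525,-0.615,0],[0,0,0]],
  [[0.7,-0.82,0],[0,0,0]],
])

```text
clock: 1.2
position: [0.4284, 0.2698, 0.2228]
ee_rot: [0.024, 0.706, -0.024, 0.707]
contact_force: [0.5, 1.1, 0.9]
finger_gap: 0.314
```

Run:
```python
from h import *
cmd([.575,.0865,.125],target_rot(-4));s=sense();print(s['q'],s['contact_force'],s['finger_gap'])
```

```text
pos [0.4284 0.2698 0.2228] shift [ 0.7332 -0.9164 -0.4892] turn [-0.0001  0.0003 -0.0009] deg 0.16997976571656534
[ 0.4949 -0.1622  1.4777 -0.0001  1.8249 -1.0088] [0.5021 1.1318 0.9181] 0.31407077556646057
```

Emit:
jog_arm([
  [[0.18,-0.22,0],[0,0,0]],
  [[0.36,-0.45,0],[0,0,0]],
  [[0.55,-0.69,-0.05],[0,0,0]],
  [[0.733,-0.916,-0.2],[0,0,0]],
  [[0.733,-0.916,-0.4],[0,0,0]],
  [[0.733,-0.916,-0.46],[0,0,0]],
  [[0.733,-0.916,-0.46],[0,0,0]],
])

```text
clock: 1.9
position: [0.5732, 0.0847, 0.1252]
ee_rot: [0.024, 0.71, -0.025, 0.704]
contact_force: [-0.1, -0.8, -0.4]
finger_gap: 0.008
```

Run:
```python
from h import *
import cv2
cmd([.575,.0865,.115],target_rot(-4));s=sense();print(s['contact_force'],s['finger_gap'])
for n,(a,b,c,d) in (("scene",(130,270,210,360)),("top",(150,260,210,350))):
    cv2.imwrite(f"pics/{n}1.png",cv2.resize(snapshot(n)[a:b,c:d],None,fx=5,fy=5,interpolation=2))
```

```text
pos [0.5732 0.0847 0.1252] shift [ 0.0092  0.0088 -0.0511] turn [ 0.0002 -0.0026 -0.    ] deg 0.46501258971931136
[-0.1032 -0.7562 -0.3745] 0.007692832861345207
```

View pics/scene1.png

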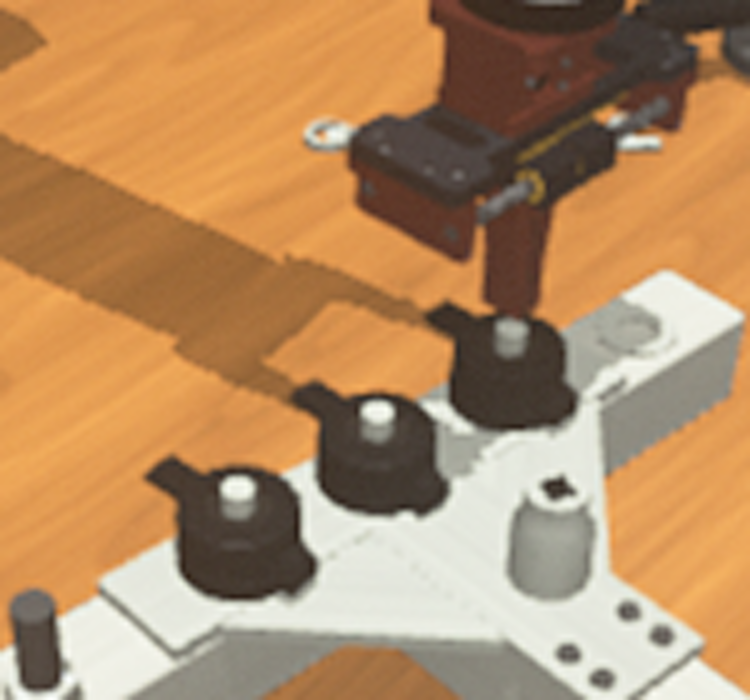

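View pics/top1.png

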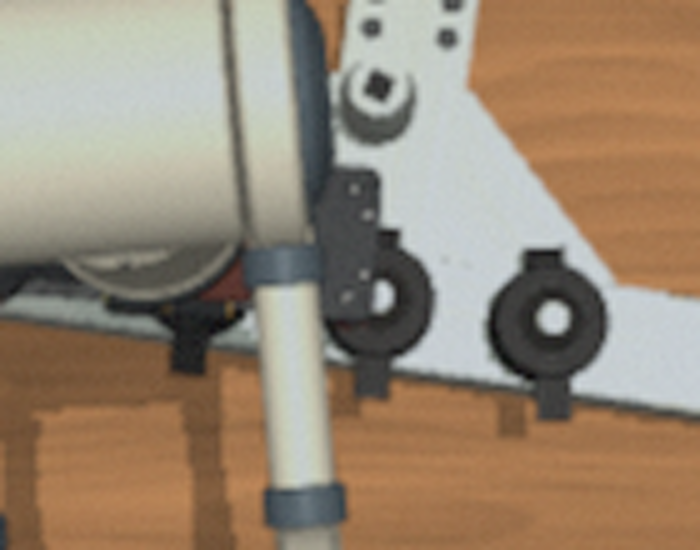

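Emit:
jog_arm([
  [[0.009,0.009,-0.01],[0,-0.0026,0]],
  [[0.009,0.009,-0.02],[0,-0.0026,0]],
  [[0.009,0.009,-0.03],[0,-0.0026,0]],
  [[0.009,0.009,-0.04],[0,-0.0026,0]],
  [[0.009,0.009,-0.045],[0,-0.0026,0]],
  [[0.009,0.009,-0.05],[0,-0.0026,0]],
  [[0.009,0.009,-0.055],[0,-0.0026,0]],
])

```text
clock: 2.7
position: [0.5764, 0.0886, 0.1201]
ee_rot: [0.024, 0.704, -0.023, 0.71]
contact_force: [-0.0, -0.1, 0.0]
finger_gap: 0.007
```

Emit:
jog_arm([
  [[0,0,0],[0,0,0]],
  [[0,0,0],[0,0,0]],
])

```text
clock: 2.9
position: [0.5764, 0.0885, 0.12]
ee_rot: [0.024, 0.704, -0.023, 0.71]
contact_force: [-0.1, 0.7, -0.5]
finger_gap: 0.009
```

Run:
```python
from h import *
for i in range(4):
    s=sense();print(s['position'],s['contact_force'],s['clock']);snapshot('top')
```

```text
[0.5764 0.0885 0.12  ] [-0.0813  0.7029 -0.512 ] 2.9
[0.5764 0.0886 0.1201] [ 0.2918  0.0483 -0.5794] 2.95
[0.5764 0.0886 0.1201] [-0.5757 -0.1344 -0.9165] 3.0
[0.5765 0.0886 0.1202] [0.2839 0.058  1.1325] 3.05
```

Emit:
jog_arm([
  [[-0.005,-0.008,-0.005],[0,0.001,0]],
  [[-0.005,-0.008,-0.01],[0,0.002,0]],
  [[-0.005,-0.008,-0.015],[0,0.002,0]],
  [[-0.005,-0.008,-0.02],[0,0.002,0]],
  [[-0.005,-0.008,-0.02],[0,0.002,0]],
])

```text
clock: 3.6
position: [0.5754, 0.087, 0.1159]
ee_rot: [0.024, 0.706, -0.024, 0.707]
contact_force: [-0.3, -0.0, -0.4]
finger_gap: 0.008
```

Accurate now. Step down gently.

Emit:
jog_arm([
  [[0,0,-0.005],[0,0,0]],
  [[0,0,-0.01],[0,0,0]],
  [[0,0,-0.01],[0,0,0]],
])

```text
clock: 3.9
position: [0.5753, 0.087, 0.1136]
ee_rot: [0.024, 0.706, -0.024, 0.707]
contact_force: [0.1, 0.5, 0.6]
finger_gap: 0.002
```

Emit:
jog_arm([
  [[0,0,-0.003],[0,0,0]],
  [[0,0,-0.005],[0,0,0]],
  [[0,0,-0.005],[0,0,0]],
])

```text
clock: 4.2
position: [0.5753, 0.087, 0.113]
ee_rot: [0.024, 0.706, -0.024, 0.707]
contact_force: [-0.8, -0.3, 1.4]
finger_gap: 0.005
```

Emit:
jog_arm([
  [[0,0,-0.003],[0,0,0]],
  [[0,0,-0.005],[0,0,0]],
  [[0,0,-0.005],[0,0,0]],
])

```text
clock: 4.5
position: [0.5753, 0.087, 0.1128]
ee_rot: [0.024, 0.706, -0.024, 0.708]
contact_force: [-1.4, -0.6, 5.0]
finger_gap: 0.003
```

Emit:
jog_arm([
  [[0,0,-0.003],[0,0,0]],
  [[0,0,-0.005],[0,0,0]],
  [[0,0,-0.005],[0,0,0]],
])

```text
clock: 4.8
position: [0.5754, 0.087, 0.1128]
ee_rot: [0.024, 0.706, -0.023, 0.708]
contact_force: [-2.7, 0.7, 6.6]
finger_gap: 0.005
```

Emit:
jog_arm([
  [[0,0,-0.005],[0,0,0]],
  [[0,0,-0.01],[0,0,0]],
  [[0,0,-0.01],[0,0,0]],
  [[0,0,-0.01],[0,0,0]],
])

```text
clock: 5.2
position: [0.5754, 0.087, 0.1126]
ee_rot: [0.024, 0.705, -0.023, 0.708]
contact_force: [-4.1, -0.5, 10.5]
finger_gap: 0.002
```

Emit:
jog_arm([
  [[0,0,0.04],[0,0,0]],
  [[0,0,0.08],[0,0,0]],
  [[-0.02,-0.15,0.08],[0,0,0]],
  [[-0.045,-0.35,0.08],[0,0,0]],
  [[-0.061,-0.462,0.07],[0,0,0]],
  [[-0.061,-0.462,0.04],[0,0,0]],
  [[-0.061,-0.462,0.025],[0,0,0]],
  [[-0.061,-0.462,0.025],[0,0,0]],
  [[-0.061,-0.462,0.025],[0,0,0]],
])

```text
clock: 6.1
position: [0.5633, -0.0043, 0.1174]
ee_rot: [0.024, 0.705, -0.023, 0.708]
contact_force: [0.7, 0.8, -0.3]
finger_gap: 0.007
```

Run:
```python
from h import *
import cv2
cmd([.5632,-.0055,.114],target_rot(-4));s=sense();print(s['contact_force'],s['finger_gap'])
for n,(a,b,c,d) in (("scene",(130,270,210,360)),):
    cv2.imwrite(f"pics/{n}2.png",cv2.resize(snapshot(n)[a:b,c:d],None,fx=5,fy=5,interpolation=2))
```

```text
pos [ 0.5633 -0.0043  0.1174] shift [-0.0003 -0.0058 -0.017 ] turn [-0.0004  0.0012 -0.0012] deg 0.3153253945561685
[ 0.7175  0.7658 -0.3241] 0.007072176403655969
```

View pics/scene2.png

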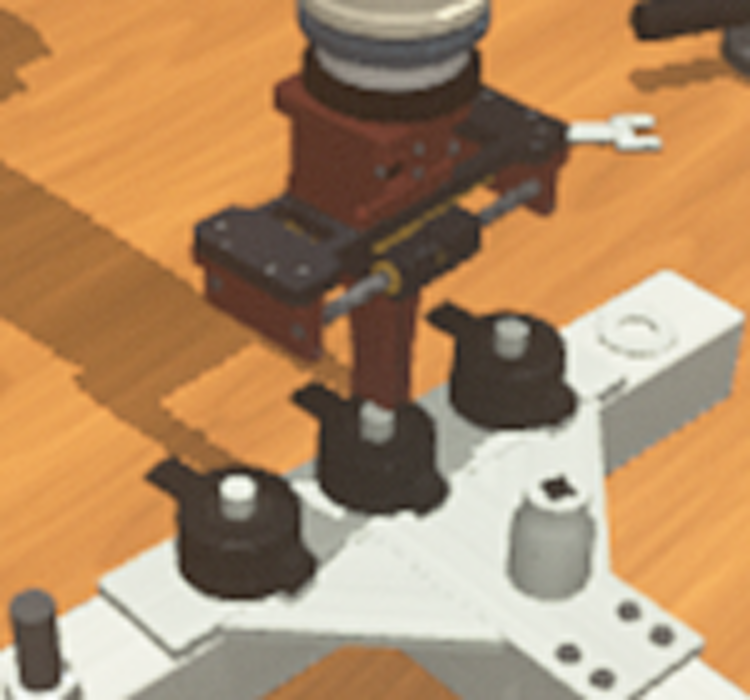

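Emit:
jog_arm([
  [[0,-0.004,-0.005],[0,0,0]],
  [[0,-0.004,-0.01],[0,0,0]],
  [[0,-0.004,-0.015],[0,0,0]],
  [[0,-0.004,-0.02],[0,0,0]],
  [[0,-0.004,-0.02],[0,0,0]],
])

```text
clock: 6.65
position: [0.5633, -0.0052, 0.1134]
ee_rot: [0.024, 0.705, -0.023, 0.708]
contact_force: [0.0, -0.7, -0.0]
finger_gap: 0.003
```

Emit:
jog_arm([
  [[0,0,-0.005],[0,0,0]],
  [[0,0,-0.01],[0,0,0]],
  [[0,0,-0.01],[0,0,0]],
])

```text
clock: 6.95
position: [0.5631, -0.0052, 0.1112]
ee_rot: [0.024, 0.705, -0.023, 0.708]
contact_force: [0.2, 0.3, 0.4]
finger_gap: 0.005
```

Emit:
jog_arm([
  [[0,0,-0.005],[0,0,0]],
  [[0,0,-0.007],[0,0,0]],
  [[0,0,-0.007],[0,0,0]],
])

```text
clock: 7.25
position: [0.5631, -0.0052, 0.1096]
ee_rot: [0.024, 0.706, -0.023, 0.708]
contact_force: [-1.0, 0.1, 0.2]
finger_gap: 0.009
```

Emit:
jog_arm([
  [[0,0,-0.003],[0,0,0]],
  [[0,0,-0.005],[0,0,0]],
  [[0,0,-0.005],[0,0,0]],
])

```text
clock: 7.55
position: [0.5632, -0.0052, 0.1093]
ee_rot: [0.024, 0.705, -0.023, 0.708]
contact_force: [-0.9, 0.7, 3.4]
finger_gap: 0.006
```

Emit:
jog_arm([
  [[0,0,-0.003],[0,0,0]],
  [[0,0,-0.005],[0,0,0]],
  [[0,0,-0.005],[0,0,0]],
])

```text
clock: 7.85
position: [0.5632, -0.0052, 0.1084]
ee_rot: [0.024, 0.705, -0.023, 0.708]
contact_force: [-1.1, 0.2, 4.3]
finger_gap: 0.009
```

Emit:
jog_arm([
  [[0,0,-0.003],[0,0,0]],
  [[0,0,-0.005],[0,0,0]],
  [[0,0,-0.005],[0,0,0]],
])

```text
clock: 8.15
position: [0.5632, -0.0052, 0.1073]
ee_rot: [0.024, 0.705, -0.023, 0.708]
contact_force: [-1.4, 0.2, 4.3]
finger_gap: 0.006
```

The middle one is giving at 4.3 N. I'll press it through its full 6 mm.

Emit:
jog_arm([
  [[0,0,-0.005],[0,0,0]],
  [[0,0,-0.01],[0,0,0]],
  [[0,0,-0.015],[0,0,0]],
  [[0,0,-0.018],[0,0,0]],
  [[0,0,-0.018],[0,0,0]],
])

```text
clock: 8.65
position: [0.5632, -0.0052, 0.1035]
ee_rot: [0.024, 0.705, -0.023, 0.708]
contact_force: [-0.2, -0.1, 2.9]
finger_gap: 0.002
```

Emit:
jog_arm([
  [[0,0,-0.005],[0,0,0]],
  [[0,0,-0.008],[0,0,0]],
  [[0,0,-0.008],[0,0,0]],
])

```text
clock: 8.95
position: [0.5633, -0.0052, 0.1032]
ee_rot: [0.024, 0.705, -0.023, 0.708]
contact_force: [-4.8, -0.4, 9.3]
finger_gap: 0.003
```

Emit:
jog_arm([
  [[0,0,0.05],[0,0,0]],
  [[0,0,0.12],[0,0,0]],
  [[-0.015,-0.1,0.13],[0,0,0]],
  [[-0.035,-0.28,0.13],[0,0,0]],
  [[-0.055,-0.434,0.13],[0,0,0]],
  [[-0.055,-0.434,0.09],[0,0,0]],
  [[-0.055,-0.434,0.075],[0,0,0]],
  [[-0.055,-0.434,0.075],[0,0,0]],
  [[-0.055,-0.434,0.075],[0,0,0]],
])

```text
clock: 9.85
position: [0.5524, -0.091, 0.1182]
ee_rot: [0.023, 0.705, -0.022, 0.708]
contact_force: [-0.7, 1.1, 0.1]
finger_gap: 0.006
```

Run:
```python
from h import *
import cv2
cmd([.5523,-.092,.114],target_rot(-4));s=sense();print(s['contact_force'],s['finger_gap'])
for n,(a,b,c,d) in (("scene",(130,270,210,360)),):
    cv2.imwrite(f"pics/{n}3.png",cv2.resize(snapshot(n)[a:b,c:d],None,fx=5,fy=5,interpolation=2))
```

```text
pos [ 0.5524 -0.091   0.1182] shift [-0.0003 -0.0049 -0.0208] turn [-0.0004  0.0014 -0.0016] deg 0.39589663824106713
[-0.6886  1.1325  0.0667] 0.006415004736111271
```

View pics/scene3.png

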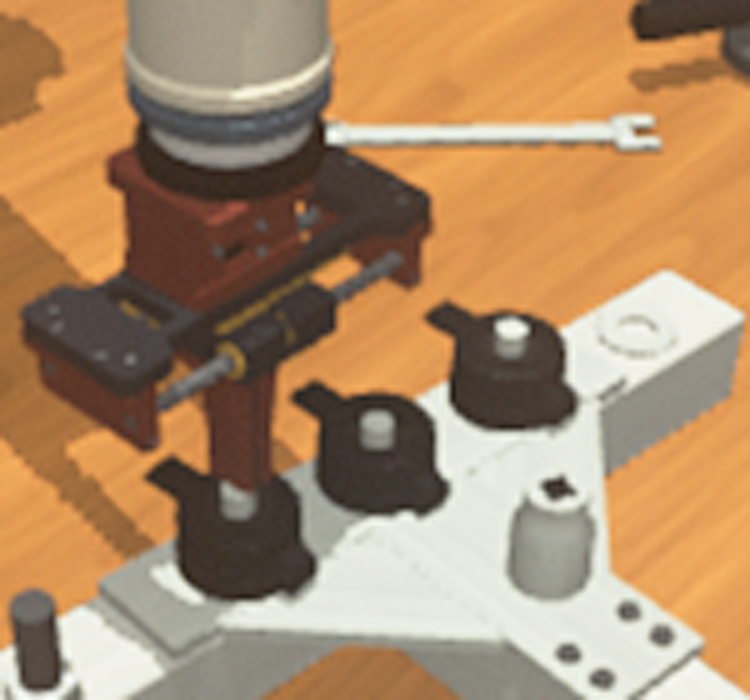

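The middle rod end has moved down from (377,412) to (377,428) in the crop. The finger is centred over the right bolt, so I'll tap it now.

Emit:
jog_arm([
  [[0,-0.004,-0.005],[0,0,0]],
  [[0,-0.004,-0.01],[0,0,0]],
  [[0,-0.004,-0.015],[0,0,0]],
  [[0,-0.004,-0.018],[0,0,0]],
  [[0,-0.004,-0.018],[0,0,0]],
])

```text
clock: 10.4
position: [0.5524, -0.0919, 0.1147]
ee_rot: [0.023, 0.705, -0.022, 0.708]
contact_force: [-0.4, 0.4, -0.2]
finger_gap: 0.008
```

Emit:
jog_arm([
  [[0,0,-0.004],[0,0,0]],
  [[0,0,-0.007],[0,0,0]],
  [[0,0,-0.007],[0,0,0]],
])

```text
clock: 10.7
position: [0.5523, -0.0919, 0.1131]
ee_rot: [0.023, 0.705, -0.022, 0.708]
contact_force: [-0.0, -1.1, 0.1]
finger_gap: 0.004
```

Emit:
jog_arm([
  [[0,0,-0.004],[0,0,0]],
  [[0,0,-0.006],[0,0,0]],
  [[0,0,-0.006],[0,0,0]],
])

```text
clock: 11.0
position: [0.5524, -0.0919, 0.1123]
ee_rot: [0.023, 0.705, -0.022, 0.708]
contact_force: [-0.9, 0.0, 2.5]
finger_gap: -0.002
```

Emit:
jog_arm([
  [[0,0,-0.004],[0,0,0]],
  [[0,0,-0.006],[0,0,0]],
  [[0,0,-0.006],[0,0,0]],
])

```text
clock: 11.3
position: [0.5525, -0.0919, 0.1121]
ee_rot: [0.023, 0.705, -0.023, 0.709]
contact_force: [-1.5, 0.5, 6.4]
finger_gap: 0.005
```

Emit:
jog_arm([
  [[0,0,-0.004],[0,0,0]],
  [[0,0,-0.008],[0,0,0]],
  [[0,0,-0.008],[0,0,0]],
])

```text
clock: 11.6
position: [0.5525, -0.0919, 0.112]
ee_rot: [0.023, 0.704, -0.023, 0.709]
contact_force: [-2.4, 1.3, 8.0]
finger_gap: 0.009
```

Emit:
jog_arm([
  [[0,0,0.05],[0,0,0]],
  [[0,0,0.12],[0,0,0]],
  [[-0.05,0.12,0.15],[0,0,0]],
  [[-0.12,0.3,0.15],[0,0,0]],
  [[-0.176,0.446,0.14],[0,0,0]],
  [[-0.176,0.446,0.12],[0,0,0]],
  [[-0.176,0.446,0.12],[0,0,0]],
  [[-0.176,0.446,0.12],[0,0,0]],
], jaw=0.5)

```text
clock: 12.4
position: [0.5176, -0.0034, 0.1363]
ee_rot: [0.023, 0.704, -0.023, 0.709]
contact_force: [0.7, -0.4, 0.4]
finger_gap: 0.507
```

Run:
```python
from h import *
import cv2
cmd([.5173,-.0027,.083],target_rot(-3.5));s=sense();print(s['contact_force'],s['finger_gap'])
for n,(a,b,c,d) in (("scene",(130,270,210,360)),("top",(150,260,210,350))):
    cv2.imwrite(f"pics/{n}4.png",cv2.resize(snapshot(n)[a:b,c:d],None,fx=5,fy=5,interpolation=2))
```

```text
pos [ 0.5176 -0.0034  0.1363] shift [-0.0016  0.0036 -0.2667] turn [-0.0001  0.0022  0.0013] deg 0.4599675946657728
[ 0.6586 -0.448   0.3686] 0.5067579700459895
```

View pics/scene4.png

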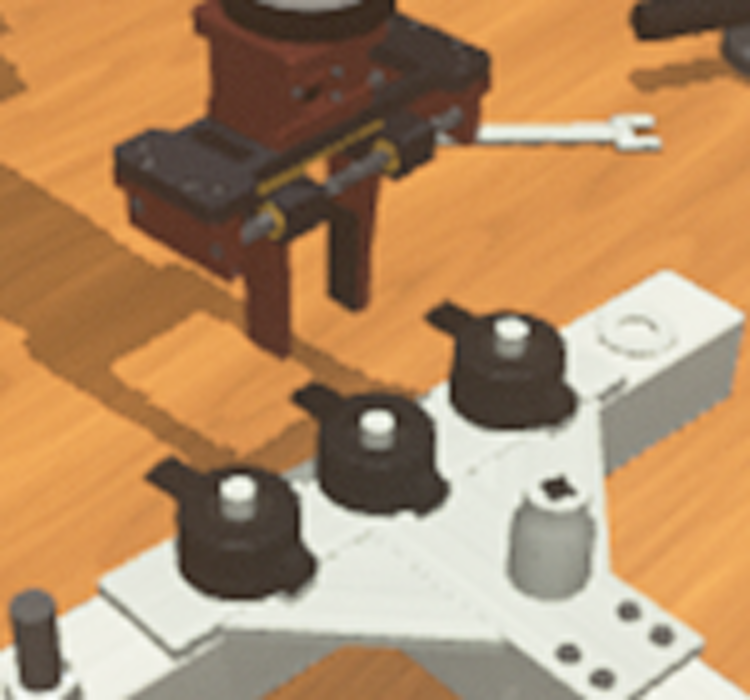

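View pics/top4.png

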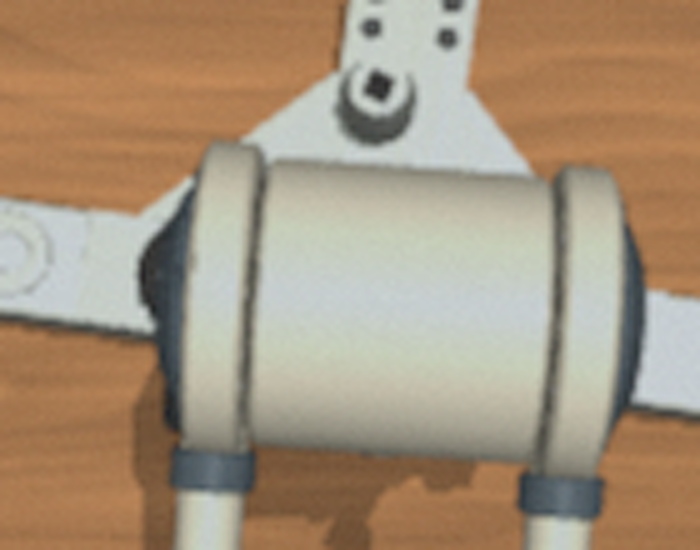

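The jaws straddle the middle tab at about (320,400) in the crop, and all caps are shut. Descending now.

Emit:
jog_arm([
  [[0,0.003,-0.06],[0,0.002,0]],
  [[0,0.003,-0.13],[0,0.002,0]],
  [[0,0.003,-0.19],[0,0.002,0]],
  [[0,0.003,-0.24],[0,0.002,0]],
  [[0,0.003,-0.266],[0,0.002,0]],
  [[0,0.003,-0.266],[0,0.002,0]],
  [[0,0.003,-0.266],[0,0.002,0]],
])

```text
clock: 13.2
position: [0.5178, -0.003, 0.0833]
ee_rot: [0.023, 0.706, -0.023, 0.707]
contact_force: [-0.2, -0.1, 0.4]
finger_gap: 0.502
```

Emit:
jog_arm([
  [[0,0,0],[0,0,0]],
  [[0,0,0],[0,0,0]],
  [[0,0,0],[0,0,0]],
  [[0,0,0],[0,0,0]],
  [[0,0,0],[0,0,0]],
  [[0,0,0],[0,0,0]],
], jaw=0, force=20)

```text
clock: 13.8
position: [0.5179, -0.0028, 0.0835]
ee_rot: [0.024, 0.706, -0.023, 0.707]
contact_force: [-0.3, 2.4, 1.2]
finger_gap: 0.2
```

Run:
```python
from h import *
import cv2
cmd([.5173,-.0027,.083],target_rot(-3.5));s=sense();print(s['contact_force'],s['finger_gap']*88,s['q'])
for n,(a,b,c,d) in (("scene",(130,270,210,360)),):
    cv2.imwrite(f"pics/{n}5.png",cv2.resize(snapshot(n)[a:b,c:d],None,fx=5,fy=5,interpolation=2))
```

```text
pos [ 0.5179 -0.0028  0.0835] shift [-0.0032  0.0004 -0.0026] turn [-0.0003  0.0004  0.0015] deg 0.28009025386275416
[-0.3165  2.4157  1.2085] 17.58434039029794 [-0.0716 -0.1144  1.6809  0.0009  1.5739 -1.5767]
```

View pics/scene5.png

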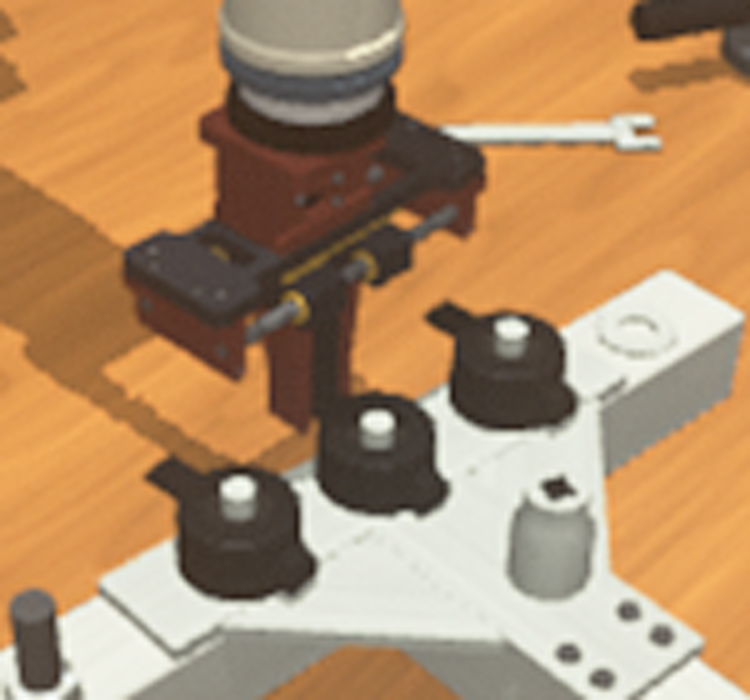

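```bash
cat >> h.py <<'E'
def lift(th0,phi0,steps,off=.0115,zt=.0955,r0=.0453):
    # rows relative to present pose; contact at r0 from axis at shut
    yw=R.from_euler('z',-3.5,degrees=True)
    rel=np.array([-(r0+.033),0,.0125])
    def tcp(th,ph):
        P=R.from_euler('y',th,degrees=True).apply(rel)
        return yw.apply(P+off*np.array([-np.sin(np.radians(ph)),0,-np.cos(np.radians(ph))]))
    ax=yw.apply([0,1,0])
    for th,ph in steps:
        d=(tcp(th,ph)-tcp(th0,phi0))/.2;t=ax*np.radians(ph-phi0)/np.pi
        print(th,ph,d.round(3).tolist(),t.round(4).tolist())
E
python3 - <<'E'
from h import *
lift(0,0,[(t,t*.55) for t in range(3,46,3)])
E
```

```text
3 1.6500000000000001 [0.002, -0.0, 0.02] [0.0006, 0.0091, 0.0]
6 3.3000000000000003 [0.005, -0.0, 0.041] [0.0011, 0.0183, 0.0]
9 4.95 [0.01, -0.001, 0.061] [0.0017, 0.0274, 0.0]
12 6.6000000000000005 [0.015, -0.001, 0.08] [0.0022, 0.0366, 0.0]
15 8.25 [0.021, -0.001, 0.1] [0.0028, 0.0457, 0.0]
18 9.9 [0.029, -0.002, 0.119] [0.0034, 0.0549, 0.0]
21 11.55 [0.037, -0.002, 0.137] [0.0039, 0.064, 0.0]
24 13.200000000000001 [0.046, -0.003, 0.155] [0.0045, 0.0732, 0.0]
27 14.850000000000001 [0.056, -0.003, 0.173] [0.005, 0.0823, 0.0]
30 16.5 [0.067, -0.004, 0.19] [0.0056, 0.0915, 0.0]
33 18.150000000000002 [0.079, -0.005, 0.206] [0.0062, 0.1006, 0.0]
36 19.8 [0.092, -0.006, 0.222] [0.0067, 0.1098, 0.0]
39 21.450000000000003 [0.105, -0.006, 0.236] [0.0073, 0.1189, 0.0]
42 23.1 [0.12, -0.007, 0.251] [0.0078, 0.1281, 0.0]
45 24.750000000000004 [0.135, -0.008, 0.264] [0.0084, 0.1372, 0.0]
```

Emit:
jog_arm([
  [[0.002,0,0.02],[0.0006,0.009,0]],
  [[0.005,0,0.041],[0.001,0.018,0]],
  [[0.01,-0.001,0.061],[0.0017,0.027,0]],
  [[0.015,-0.001,0.08],[0.002,0.037,0]],
  [[0.021,-0.001,0.1],[0.003,0.046,0]],
  [[0.021,-0.001,0.1],[0.003,0.046,0]],
])

```text
clock: 14.45
position: [0.5218, -0.003, 0.1028]
ee_rot: [0.025, 0.757, -0.021, 0.653]
contact_force: [-1.7, 0.3, -1.8]
finger_gap: 0.2
```

Run:
```python
from h import *
import cv2
s=sense();print(s['position'],s['contact_force'],s['finger_gap']*88,R.from_quat(s['ee_rot']).as_matrix()[:,0])
for n,(a,b,c,d) in (("scene",(130,270,210,360)),):
    cv2.imwrite(f"pics/{n}6.png",cv2.resize(snapshot(n)[a:b,c:d],None,fx=5,fy=5,interpolation=2))
```

```text
[ 0.5218 -0.003   0.1028] [-1.7478  0.2606 -1.809 ] 17.585654819871312 [-0.1457  0.0104 -0.9893]
```

View pics/scene6.png

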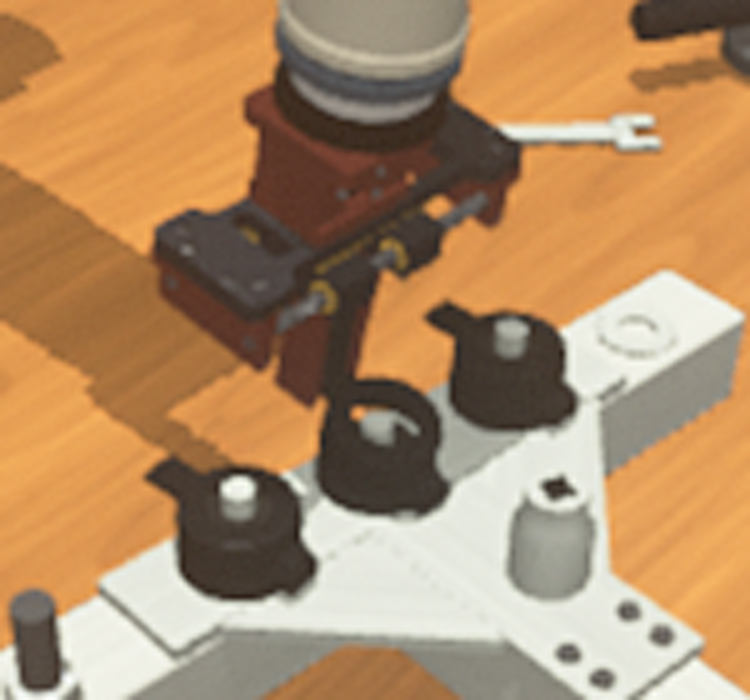

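The middle cap is opening at (380,400), still gripped (17.6 mm), with low force. Continuing.

Run:
```python
from h import *
lift(15,8.3,[(15+3.5*k,8.3+2*k) for k in range(1,11)])
lift(50,28.3,[(50+3*k,28.3+1.7*k) for k in range(1,9)])
```

```text
18.5 10.3 [0.009, -0.001, 0.022] [0.0007, 0.0111, 0.0]
22.0 12.3 [0.018, -0.001, 0.044] [0.0014, 0.0222, 0.0]
25.5 14.3 [0.03, -0.002, 0.064] [0.002, 0.0333, 0.0]
29.0 16.3 [0.042, -0.003, 0.084] [0.0027, 0.0444, 0.0]
32.5 18.3 [0.056, -0.003, 0.104] [0.0034, 0.0555, 0.0]
36.0 20.3 [0.07, -0.004, 0.122] [0.0041, 0.0665, 0.0]
39.5 22.3 [0.086, -0.005, 0.139] [0.0047, 0.0776, 0.0]
43.0 24.3 [0.103, -0.006, 0.156] [0.0054, 0.0887, 0.0]
46.5 26.3 [0.12, -0.007, 0.171] [0.0061, 0.0998, 0.0]
50.0 28.3 [0.139, -0.009, 0.185] [0.0068, 0.1109, 0.0]
53 30.0 [0.017, -0.001, 0.011] [0.0006, 0.0094, 0.0]
56 31.7 [0.034, -0.002, 0.021] [0.0012, 0.0189, 0.0]
59 33.4 [0.051, -0.003, 0.03] [0.0017, 0.0283, 0.0]
62 35.1 [0.069, -0.004, 0.039] [0.0023, 0.0377, 0.0]
65 36.8 [0.088, -0.005, 0.046] [0.0029, 0.0471, 0.0]
68 38.5 [0.106, -0.007, 0.052] [0.0035, 0.0566, 0.0]
71 40.2 [0.125, -0.008, 0.057] [0.004, 0.066, 0.0]
74 41.9 [0.145, -0.009, 0.061] [0.0046, 0.0754, 0.0]
```

Emit:
jog_arm([
  [[0.009,-0.001,0.022],[0.0007,0.011,0]],
  [[0.018,-0.001,0.044],[0.0014,0.022,0]],
  [[0.03,-0.002,0.064],[0.002,0.033,0]],
  [[0.042,-0.003,0.084],[0.0027,0.044,0]],
  [[0.056,-0.003,0.104],[0.0034,0.0555,0]],
  [[0.07,-0.004,0.122],[0.004,0.0665,0]],
  [[0.086,-0.005,0.139],[0.0047,0.0776,0]],
  [[0.103,-0.006,0.156],[0.0054,0.0887,0]],
  [[0.12,-0.007,0.171],[0.006,0.1,0]],
  [[0.139,-0.009,0.185],[0.007,0.111,0]],
  [[0.139,-0.009,0.185],[0.007,0.111,0]],
])

```text
clock: 15.6
position: [0.549, -0.0047, 0.1392]
ee_rot: [0.028, 0.859, -0.017, 0.511]
contact_force: [-3.9, 1.9, 1.7]
finger_gap: 0.202
```

Run:
```python
from h import *
import cv2
s=sense();print(s['position'],s['contact_force'],s['wrist_torque'],s['finger_gap']*88,R.from_quat(s['ee_rot']).as_matrix()[:,0],s['q'])
for n,(a,b,c,d) in (("scene",(130,270,210,360)),):
    cv2.imwrite(f"pics/{n}7.png",cv2.resize(snapshot(n)[a:b,c:d],None,fx=5,fy=5,interpolation=2))
```

```text
[ 0.549  -0.0047  0.1392] [-3.8591  1.9346  1.6613] [ 0.2254  0.5743 -0.0881] 17.762576215436876 [-0.4768  0.0313 -0.8784] [-0.0693  0.4158  1.075  -0.0021  2.149  -1.5749]
```

View pics/scene7.png

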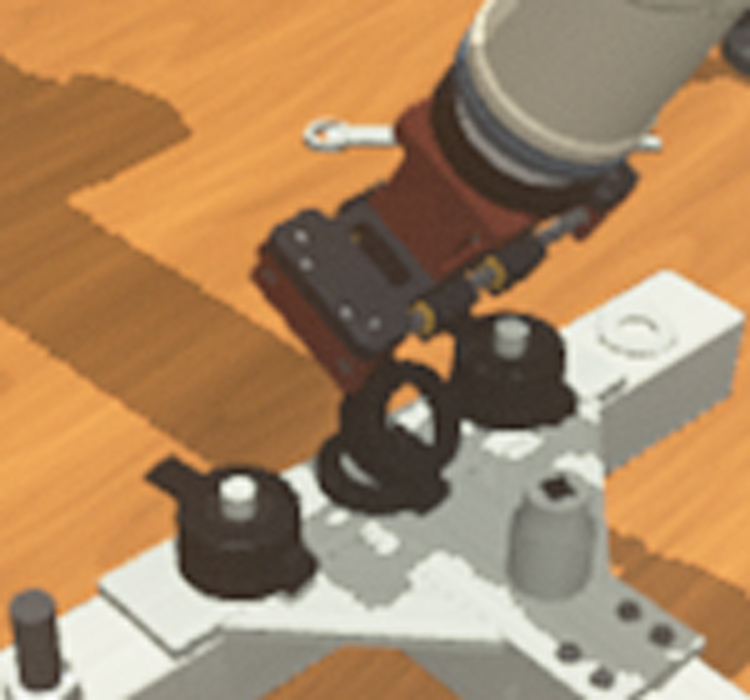

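Emit:
jog_arm([
  [[0.017,-0.001,0.011],[0.0006,0.0094,0]],
  [[0.034,-0.002,0.021],[0.001,0.019,0]],
  [[0.051,-0.003,0.03],[0.0017,0.028,0]],
  [[0.069,-0.004,0.039],[0.0023,0.038,0]],
  [[0.088,-0.005,0.046],[0.003,0.047,0]],
  [[0.106,-0.007,0.052],[0.0035,0.0566,0]],
  [[0.125,-0.008,0.057],[0.004,0.066,0]],
  [[0.145,-0.009,0.061],[0.0046,0.0754,0]],
  [[0.145,-0.009,0.061],[0.0046,0.0754,0]],
  [[0.145,-0.009,0.061],[0.0046,0.0754,0]],
])

```text
clock: 16.65
position: [0.5782, -0.0065, 0.1517]
ee_rot: [0.03, 0.913, -0.014, 0.407]
contact_force: [-3.2, 1.0, -0.6]
finger_gap: 0.199
```

Run:
```python
from h import *
import cv2
s=sense();X=R.from_quat(s['ee_rot']).as_matrix()[:,0];print(s['position'],s['contact_force'],s['wrist_torque'],s['finger_gap']*88,X,s['q'])
c=s['position']-.0115*X
yw=np.radians(-3.5);h=np.array([.5632+.033*np.cos(yw),-.0055+.033*np.sin(yw),.0825])
d=c-h;print(c,np.linalg.norm(d),'open deg',np.degrees(np.arctan2(d[2],-d[0]))-9.1)
for n,(a,b,c,d) in (("scene",(130,270,210,360)),("top",(150,260,210,350))):
    i=snapshot(n);cv2.imwrite(f"pics/{n}8f.png",i);cv2.imwrite(f"pics/{n}8.png",cv2.resize(i[a:b,c:d],None,fx=5,fy=5,interpolation=2))
```

```text
[ 0.5782 -0.0065  0.1517] [-3.1645  1.0332 -0.6256] [ 0.216   0.3104 -0.0852] 17.502583192363094 [-0.6669  0.0427 -0.744 ] [-0.0683  0.7157  0.7306 -0.0045  2.4271 -1.5751]
[ 0.5858 -0.007   0.1602] 0.07841435180261183 open deg 73.33886370790175
```

View pics/scene8.png

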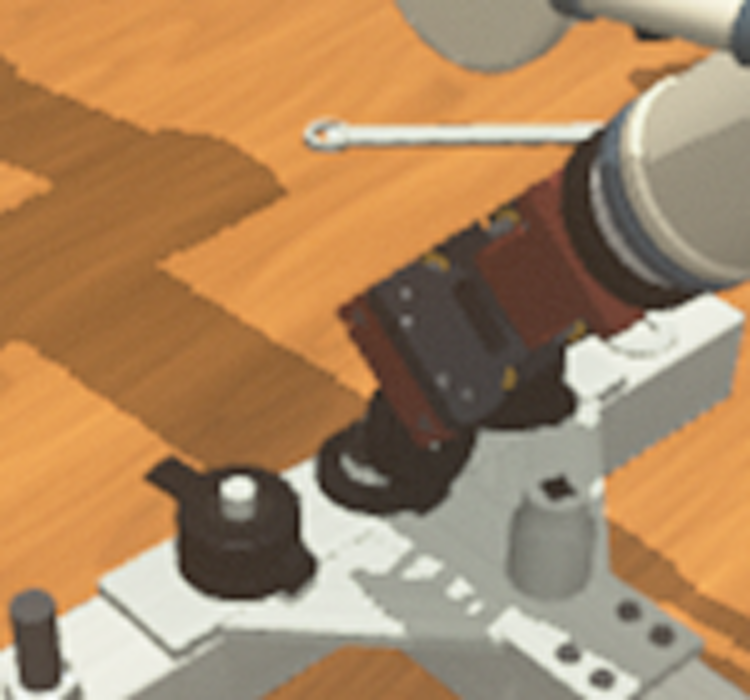

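View pics/top8f.png

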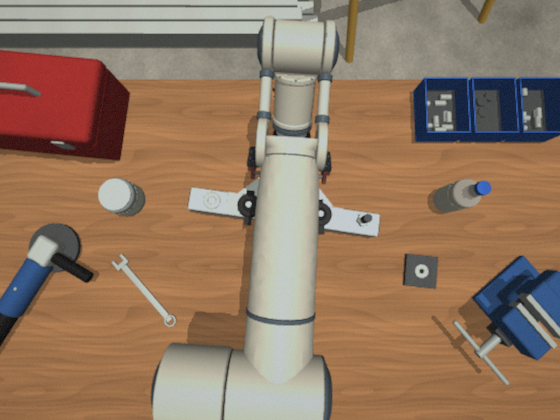

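The middle cap is at about 73°, held by its tab (17.5 mm gap). The other caps are shut and nothing else has moved. I'll check that it holds, then hand in.

Emit:
jog_arm([
  [[0,0,0],[0,0,0]],
  [[0,0,0],[0,0,0]],
  [[0,0,0],[0,0,0]],
  [[0,0,0],[0,0,0]],
])

```text
clock: 17.15
position: [0.578, -0.0065, 0.1516]
ee_rot: [0.03, 0.913, -0.014, 0.407]
contact_force: [-2.6, 0.9, -0.1]
finger_gap: 0.201
```

Run:
```python
from h import *
s=sense();print(s['position'],s['contact_force'],s['finger_gap']*88,s['clock'])
job_done()
```

```text
[ 0.578  -0.0065  0.1516] [-2.6477  0.948  -0.1048] 17.652513628675823 17.15
the job is handed in; nothing more can be done
```

The loose bolt is the middle one, and its cap is held open by the tab at about 73°. I handed the job in at 17.15 s.

- **Taps, left to right:** I pushed each bolt end down slowly. The left did not give at up to 10.5 N and the right did not give at up to 8 N. The middle gave at about 4.3 N and dropped about 6 mm to its stop (9.3 N there).
- **Cap:** I gripped the middle cap's tab by its sides at a 20 N grip setting and swung it up about its hinge. The 73° is worked out from the arm's pose and where the hinge should be. The camera showed the cap well open, but the gripper hid most of it at the end.
- **Last checks:** The jaws still held at 17.6 mm on the 18 mm tab. The pose held steady to about 0.2 mm over the last 0.5 s, with about 3 N at the wrist.
- **Rest of the bench:** The last pictures show the right cap shut and the loose items that could be seen where they were. The left cap was partly hidden by the arm, but it looked shut in every view.

No check failed. On the first tap approach the arm stopped about 6 mm higher than commanded, and small corrections fixed it.

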